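Clear and open the specimen cage, hold its sprung gate wide

TASK

The small pail stands in the way of the specimen cage's gate: hang it by its handle on the two prongs of the hook stand and let go of it. Then squeeze the cage's catch with the two round posts fully shut, after that the catch with the two flat plates, and pull the gate by its upright handle past its detent until it stands at about a right angle to the opening or wider. The gate springs back, so finish while still holding it wide open; do not disturb the tin, the timer or the two specimens in the cage.

Things in the scene. Friction and masses are not known exactly. Their poses are not given: they have to be found in the camera images.
- cage: fixed steel specimen cage, 200 wide x 95 deep x 128 mm high, gate facing right and towards the robot. Origin on the bench under the middle of the gate opening; its -x points out of the opening, -y along it to the hinge (far end), z up. Sill plate to x = -0.06. A lintel (x 0 to 0.034, top z = 0.128) carries the two catches at x = 0.017, y = +0.06 and -0.03, either catch at either place
- round_catch_grip (a point): first catch: two upright ROUND posts (12 mm diameter) side by side along the cage's y; this point, 0.168 above the bench, is midway between them, 11 mm below their tops, a good TCP height; cage's axes. 44 mm over their outsides when open, 28 mm squeezed fully shut. Linked, move 8 mm each, resist with about 6 N in all, stay where left
- round_jaw (a joint): travel of each post of the round-post catch: 0 = open (it locks the gate), 0.008 m = squeezed fully shut (free); it stays where it is left
- flat_catch_grip (a point): middle of the second catch, the one with two upright FLAT plates (24 x 7 x 44 mm high); otherwise the same sizes and the same behaviour as the round-post catch, and this point has the same meaning
- flat_jaw (a joint): travel of each plate of the flat-plate catch: 0 = open (locks the gate), 0.008 m = squeezed fully shut (free); it stays where it is left
- gate (a joint): angle of the gate about its upright hinge: 0 = shut, grows as the gate swings out of the opening, stop at 1.8 rad. A spring pulls it shut (0.2 N m per rad) and a sprung detent must be overcome between about 0.6 and 1.0 rad (a few newtons at the handle); let go when wide, it swings back to about 0.93; locked until both catches are shut
- gate_hinge (a point): point on the gate's upright hinge axis, at bench height; at angle 0 the gate extends from here 177 mm along the cage's +y; the gate is 10 mm thick and its top is at 0.146 (prongs)
- gate_grip (a point): gripping point, 0.130 above the bench, on the gate's upright handle: black round post, 14 mm diameter, top 15 mm above this point, clear of its stays for 30 mm below; 45 mm in front of the gate, 140 mm along it from the hinge (147 mm from the axis). Take it from above with any yaw; it can turn in the grip. Moves with the gate; it opens counterclockwise seen from above
- pail: loose aluminium pail, 80 mm diameter, 45 mm high, about 0.15 kg, with a stiff steel wire handle (bail) whose straight top bar runs along the pail's own y. Origin at the middle of its underside; it stands on the bench in front of the gate
- pail_bar (a point): middle of the straight top bar of the pail's handle, 120 mm above its underside: bar 8 mm diameter, 80 mm straight along the pail's y, legs of the handle at y = +-46 mm; grip it here from above across the bar
- hook_stand: fixed stand on the robot's right, its two prongs point along its own -x (about world +y) and are 64 mm apart (at y = +-32 mm, 6 mm thick). Origin on the bench below the upright post (the post and the crossbar at x = 0 reach 0.183 high)
- hook_seat (a point): where the middle of the pail's bar rests when hung: 65 mm in front of the post, midway between the prongs, 0.174 above the bench; bar along the stand's y, either way round. Prong tips (20 mm in front) rise to 0.191, undersides at 0.164. The pail is wider than the prongs: bring it in from in front (from -x) with the bar 0.20 to 0.23 high, so the prongs pass between pail and bar, then lower
- clay_specimen_0: loose clay cylinder 38 mm diameter, 77 mm high, standing in the cage; leave alone. Origin under its middle
- clay_specimen_1: loose clay cylinder 38 mm diameter, 51 mm high, standing in the cage; leave alone. Origin under its middle
- moisture_tin: loose moisture tin 57 mm diameter, 35 mm high, on the bench; leave alone. Origin under its middle
- timer: loose bench timer 55 x 70 x 25 mm, on the bench; leave alone. Origin under its middle

How it is judged:
On the way, in this order (a step that is already met when the one before it is completed fails the run):
1. the pail hangs by its bar on both prongs, let go (distance between pail_bar and hook_seat below 0.02 m and contact force between pail and hook_stand above 0.4 N and contact force between the fingers and pail below 0.05 N and height (world z) of pail above 0.03 m), for 0.2 s.
2. the round-post catch is squeezed fully shut (value of joint round_jaw above 0.0065 m), for 0.1 s.
3. then the flat-plate catch is squeezed fully shut (value of joint flat_jaw above 0.0065 m), for 0.1 s.
4. the gate is swung past its detent (value of joint gate above 1.05 rad), for 0.1 s.
At the end, for the whole second after the job is handed in: The gate is held still at 1.35 rad or more by the fingers (over 1 N on it), both catches are still shut (6 mm or more of their 8 mm), and the pail hangs still by its bar on the stand's prongs, bar within 20 mm of the seat, untouched by the robot (all of step 1 and value of joint gate above 1.35 rad and velocity of joint gate between -0.15 and 0.15 rad/s and contact force between the fingers and gate above 1 N and value of joint each of round_jaw, flat_jaw above 0.006 m and contact force between the arm and pail below 0.05 N and contact force between pail and gate below 0.05 N and linear speed of pail below 0.05 m/s); the arm keeps its last pose, push and grip.
It fails at once if the flat-plate catch is squeezed before the round-post catch is shut (value of joint flat_jaw above 0.004 m and value of joint round_jaw below 0.006 m).
It fails at once if the tin or the timer is disturbed (distance of any of moisture_tin, timer from where it was at the start of the episode above 0.03 m).
It fails at once if a specimen in the cage is shifted or knocked over (distance of any of clay_specimen_0, clay_specimen_1 from where it was at the start of the episode above 0.03 m or angle between any of clay_specimen_0, clay_specimen_1's own z axis and vertical above 0.5 rad).
It also fails if it takes over 64 s, if anything falls off the work surface, if the arm or the gripper's body presses on something with over 40 N, if the wrist force passes 120 N, or if a joint passes its speed limit or range.

ROBOT

A 6-joint arm with a two-finger parallel gripper is mounted at the origin on a cart in front of the work surface, level with it; the furniture and walls round the work are solid. World frame = base frame: x ahead of the robot, y to its left, z up, the work surface at z = 0. Lengths are in m, angles in rad, forces in N, time in s.
With the tool pointing down it reaches from about 0.375 to 0.925 m from the base axis. Payload 5.7 kg.
Tool frame: the origin (TCP) lies between the finger pads, 19 mm behind the fingertips; this is the grasp point; z points along the fingers, y is the line along which they close (so a half turn about z gives the same grasp; the last joint's range is limited). The gripper opens to 85 mm and grips with 20 to 120 N. Pads are 22 mm wide; open, the fingers measure 114 mm over their backs; the gripper's body (76 mm by 85 mm) begins 54 mm behind the grasp point. The pads swing forward as they close: fully open they stand 13 mm farther back than shut.
Start: joints at [-1.332, 0.359, 1.51, -0, 1.272, -0.115], TCP at [0.208, -0.563, 0.25] pointing down, gripper open.
Joint ranges: [-2.97, 2.97], [-1.01, 2.36], [0.21, 2.38], [-0.96, 4.11], [0.2, 2.71], [-2.98, 2.98]. Speed limits (rad/s): [2.39, 2.39, 3.14, 3.14, 3.14, 3.14].

INTERFACE

Orientations are given as a unit quaternion [x, y, z, w].
In Python, from rig import manip gives the robot as it stands.
- The arm moves only by the tool apply_moves, never from a script. Its argument "plan" is a list of rows, each a list of 3 entries, a list of its own where there are three numbers: the shift along the tool's x, y, z scaled (see below), then the turn, a rotation vector about the tool's x, y, z scaled (see below), then the opening, from 0 (shut) to 1 (fully open). A call has 1 to 12 rows; each row is the pose to reach, as a shift and turn from the pose commanded when the call began, along the tool's axes at that moment; what a row does not reach only later rows make up. The controller multiplies each number of a shift by 0.3 m and each number of a turn by 120 degrees. A row lasts 1/10 s, in which the tool goes at most 50 mm and 8.59 degrees, less where a joint would pass 70% of its speed; a pose out of reach is approached as far as the arm can. A call with a number of a shift or a turn outside -1 to 1 is refused whole. A call with a gripper value outside its range is refused whole. The fingers move at their own pace and stop on an object; "force" is the grip in N (left out, the last holds). Time passes only in rows, so rows that repeat a pose let the fingers close. It gives the time, the measured TCP pose, the force, the opening and the grip force at its end, in the units of the state.
- manip.get_obs(): the state, without advancing time (a new reading comes with each control period).
- manip.snapshot(name): name is "scene" or "top" or "wrist"; returns a dict with "pixels" (384x512x3 uint8, red, green, blue), "intrinsics" (3x3 intrinsics, pixels), "distortion" ([k1, k2, p1, p2, k3] as OpenCV has them; the pictures are not rectified), "camera_from_world" (4x4, takes a point from world to camera coordinates); the wrist camera has in their place "tool_from_camera" (4x4, takes a point from camera to tool coordinates, whose origin is the TCP and whose axes are the flange's). Camera axes: x right, y down, z forward; pixel columns grow to the right and rows downward; lengths in m; the calibration is good to about 2 mm. A picture is of the moment at which its call begins: read the wrist's pose just before it. There is no depth.
- manip.job_done(): hands the job in; it is judged then, once.
Trained networks look in a picture, given as the dict that the camera call returned (one of the last four; its "shot" number tells which), for a name from the list of things; names that differ only in an ending like _2 or _b are one class to them, and where a whole thing is asked for, a point or a joint stands for the part that bears it (a point fixed in the world has none). Each returns a list of dicts, best first, with "conf" (0 to 1); they miss things now and then, are a little off and sometimes report something else, mostly with a low value. They report only what shows in the picture. A call takes as long as a camera call.
- manip.look_for(picture, query): "centre" ([row, column] in pixels, amid what is visible of it).
- manip.outline_of(picture, query): "region" (384x512 bool, what is visible of it) and "centre" ([row, column] in pixels, amid what is visible of it).
The state is a dict: "clock": time; "qpos": joint angles; "qvel": joint speeds; "joint_efforts": joint torques, N m; "ee_pos": TCP position; "tool_rot": TCP orientation; "force": force on the tool from outside, world axes, zero at the start; "moment": the same for the moment, N m; "grip_width": opening from 0.0 (shut) to 1.0 (fully open); "grasp_force": force on a finger pad.
Only numpy, scipy, OpenCV 4.12 (cv2) and the standard library are available. Lean on these libraries where they do the work, as an engineer would, in place of code of your own. Each camera call takes 0.05 s, during which the arm holds its last target. There are 200 camera calls.

## Working session

There is one attempt and no reset: what is moved stays moved. The work goes in short steps, Python scripts to look and compute and a tool call to move; the robot and the scene stay as the last step left them, time stands still between calls to the robot, and variables do not carry over. Pictures are saved under pics/ and viewed, at most 10 in all, crops included, and the job is handed in when it is done.

Besides the shell and the picture viewer there is one more tool, called after "Emit:" in YAML: its name, and indented under it one key for each argument. apply_moves: Moves the arm, as the interface text tells. Shifts and turns lie within -1 to 1; 1 stands for 0.3 m of shift or 120 degrees of turn. Its arguments: {"type":"object","properties":{"plan":{"type":"array"},"force":{"type":"number"}},"required":["plan"]}

```bash
mkdir -p pics; ls; python3 - <<'E'
from rig import manip
import cv2,pickle
o=manip.get_obs(); print({k:o[k] for k in('clock','ee_pos','tool_rot','grip_width')})
S={}
for c in('scene','top'):
    s=manip.snapshot(c); S[c]=s
    cv2.imwrite(f'pics/{c}0.png',s['pixels'][:,:,::-1])
    print(c,s['intrinsics'].tolist(),s['distortion'],s['camera_from_world'].tolist())
    for q in('cage','round_catch_grip','flat_catch_grip','gate','gate_grip','pail','pail_bar','hook_stand','clay_specimen_0','clay_specimen_1','moisture_tin','timer'):
        r=manip.look_for(s,q); print(q,[(([round(float(v)) for v in d['centre']]),round(d['conf'],2)) for d in r[:3]])
pickle.dump(S,open('s0.pkl','wb'))
E
```

```text
pics
{'clock': 0.0, 'ee_pos': array([ 0.20771479, -0.56220358,  0.24915193]), 'tool_rot': array([ 9.84396603e-01,  1.75961592e-01, -5.22761766e-05, -9.18254683e-04]), 'grip_width': 1.0014910219059003}
scene [[498.4554164741416, 0.0, 258.9493775041366], [0.0, 498.4554164741416, 194.03062723562093], [0.0, 0.0, 1.0]] [-0.21673172  0.          0.          0.          0.        ] [[-0.7024863943921515, -0.7116958641372333, -0.001364794442850982, 0.33981351710772423], [-0.5379267745829189, 0.5322195635988568, -0.6537408670944934, 0.3899618527843939], [0.4659910416314159, -0.4585099051193981, -0.7567172629368706, 0.9748430999784146], [0.0, 0.0, 0.0, 1.0]]
cage [([276, 197], 0.61), ([234, 249], 0.3)]
round_catch_grip [([264, 208], 0.55)]
flat_catch_grip [([226, 190], 0.58), ([237, 252], 0.31), ([250, 201], 0.23)]
gate [([264, 221], 0.98), ([238, 249], 0.34), ([262, 208], 0.16)]
gate_grip [([261, 223], 0.67)]
pail [([236, 250], 0.58), ([284, 189], 0.53), ([257, 216], 0.45)]
pail_bar [([238, 250], 0.61)]
hook_stand [([185, 334], 0.85)]
clay_specimen_0 [([285, 191], 0.71), ([263, 210], 0.64), (
[... 338 characters left out ...]
223263747863218, -0.9999590556627966, -0.008771778398688913, -0.049008344244242864], [-0.992280268369246, -0.001118353411992844, -0.12401055717439312, 0.519839330604489], [0.12399566969602195, 0.008979770799644727, -0.9922421265059357, 1.3049166101977585], [0.0, 0.0, 0.0, 1.0]]
cage [([185, 187], 0.57)]
round_catch_grip [([223, 279], 0.51), ([200, 174], 0.48), ([200, 322], 0.18)]
flat_catch_grip [([173, 186], 0.68)]
gate [([185, 193], 0.7)]
gate_grip [([188, 195], 0.56)]
pail [([193, 231], 0.77)]
pail_bar [([193, 231], 0.73)]
hook_stand [([199, 318], 0.55)]
clay_specimen_0 []
clay_specimen_1 []
moisture_tin [([158, 274], 0.7), ([171, 186], 0.7), ([183, 189], 0.42)]
timer [([220, 275], 0.63)]
```

```bash
python3 - <<'E'
import cv2
a=cv2.imread('pics/scene0.png')[140:340,130:390]; cv2.imwrite('pics/sc.png',cv2.resize(a,None,fx=3,fy=3,interpolation=cv2.INTER_CUBIC))
a=cv2.imread('pics/top0.png')[120:270,130:360]; cv2.imwrite('pics/tc.png',cv2.resize(a,None,fx=3.4,fy=3.4,interpolation=cv2.INTER_CUBIC))
E
```

```text
(no output)
```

View pics/sc.png

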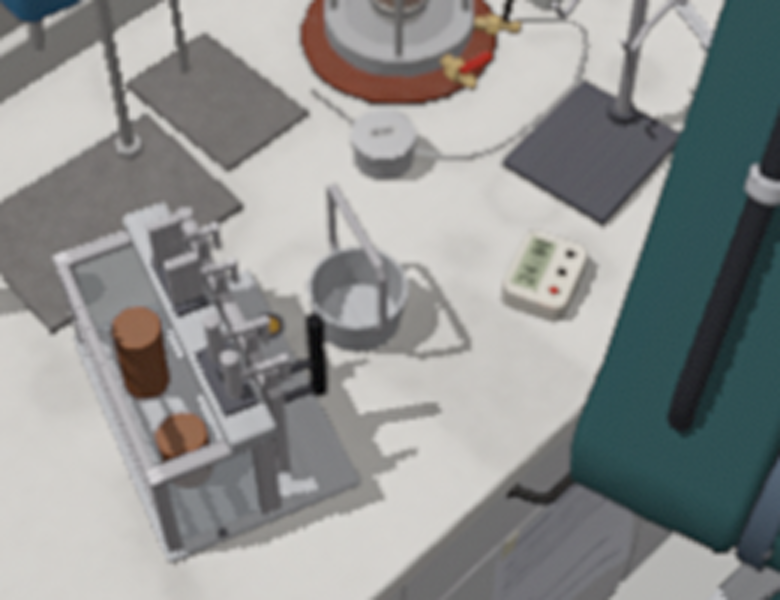

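View pics/tc.png

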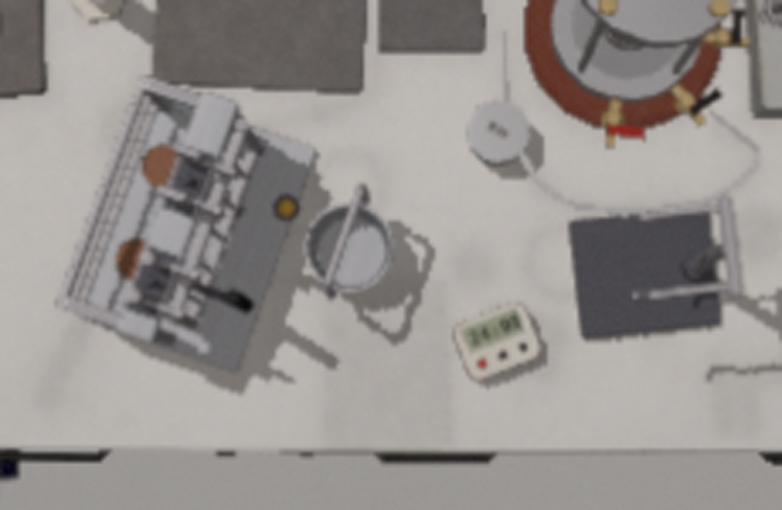

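The scene crop shows the round posts at the near (robot) end (~(230,360)) and the flat plates at the far end (~(180,260)). The handle top is at (317,318), and the bail bar runs (332,190)-(378,265). In the top crop the bar runs (360,195)-(330,290), the sill corners are (315,152)/(240,370), and the hook crossbar is (727,200)-(735,290) with its prongs pointing left.

```bash
cat > h.py <<'E'
import numpy as np,cv2,pickle
from scipy.optimize import least_squares
from scipy.spatial.transform import Rotation as R
def cw(s,obs=None):
    if 'camera_from_world' in s: return np.array(s['camera_from_world'])
    T=np.eye(4);T[:3,:3]=R.from_quat(obs['tool_rot']).as_matrix();T[:3,3]=obs['ee_pos']
    return np.linalg.inv(T@np.array(s['tool_from_camera']))
def atz(s,uv,z,obs=None):
    p=cv2.undistortPoints(np.array(uv,float).reshape(1,1,2),np.array(s['intrinsics']),np.array(s['distortion'])).ravel()
    W=np.linalg.inv(cw(s,obs));d=W[:3,:3]@np.r_[p,1];c=W[:3,3]
    return c+d*(z-c[2])/d[2]
def proj(s,P,obs=None):
    M=cw(s,obs);return cv2.projectPoints(np.array(P,float).reshape(-1,3),cv2.Rodrigues(M[:3,:3])[0],M[:3,3],np.array(s['intrinsics']),np.array(s['distortion']))[0].reshape(-1,2)
def yaw(o): 
    m=R.from_quat(o['tool_rot']).as_matrix(); return np.degrees(np.arctan2(m[1,1],m[0,1]))
E
python3 - <<'E'
from h import *
S=pickle.load(open('s0.pkl','rb'))
sc=lambda u,v:(u/3+130,v/3+140); tc=lambda u,v:(u/3.4+130,v/3.4+120)
r=lambda a:np.round(a,4)
for n,t,s,z in[('bar far',(360,195),(332,190),.12),('bar near',(330,290),(378,265),.12),('handle',(246,303),(317,318),.145),('sill far',(315,152),None,.003),('sill near',(240,370),(357,480),.003),
 ('pailbot',(345,265),(357,330),0.0),('xbar far',(727,200),None,.183),('xbar near',(735,290),None,.183),('tipnear',(635,295),None,.191),('roof backfar',(145,82),(62,258),.128),('roof backnear',(65,303),(155,475),.128),('tin',(497,130),(382,130),.035),('timer',(497,335),(548,260),.025)]:
    print(n,r(atz(S['top'],tc(*t),z)), r(atz(S['scene'],sc(*s),z)) if s else '')
E
```

```text
bar far [ 0.5374 -0.0009  0.12  ] [0.5412 0.0016 0.12  ]
bar near [0.4571 0.0237 0.12  ] [0.4658 0.0265 0.12  ]
handle [0.4442 0.0909 0.145 ] [0.4492 0.1014 0.145 ]
sill far [0.595  0.0467 0.003 ] 
sill near [0.3935 0.1132 0.003 ] [0.3966 0.1172 0.003 ]
pailbot [0.4902 0.0182 0.    ] [0.4959 0.0216 0.    ]
xbar far [ 0.5245 -0.2981  0.183 ] 
xbar near [ 0.4521 -0.3029  0.183 ] 
tipnear [ 0.4475 -0.2216  0.191 ] 
roof backfar [0.6334 0.1827 0.128 ] [0.6282 0.1915 0.128 ]
roof backnear [0.4449 0.2456 0.128 ] [0.4408 0.2558 0.128 ]
tin [ 0.6096 -0.1204  0.035 ] [ 0.6132 -0.122   0.035 ]
timer [ 0.4248 -0.12    0.025 ] [ 0.4235 -0.1245  0.025 ]
```

```bash
cat >> h.py <<'E'
def go(o,p,xyaw=None):
    "scaled shift and turn(z) from pose o to TCP p with tool x at xyaw deg, tool vertical"
    m=R.from_quat(o['tool_rot']).as_matrix()
    a=np.degrees(np.arctan2(m[1,0],m[0,0])); xyaw=a if xyaw is None else xyaw
    c,s=np.cos(np.radians(xyaw)),np.sin(np.radians(xyaw))
    T=np.array([[c,s,0],[s,-c,0],[0,0,-1]])
    rv=R.from_matrix(m.T@T).as_rotvec(degrees=True)/120
    d=m.T@(np.array(p)-o['ee_pos'])
    print('shift',np.round(d/.3,4),'turn',np.round(rv,4),'dist mm',round(np.linalg.norm(d)*1e3),'xyaw',round(a,1))
E
python3 - <<'E'
from h import *
from rig import manip
o=manip.get_obs(); s=manip.snapshot('wrist'); print(np.round(s['tool_from_camera'],3),np.round(s['intrinsics'],1))
go(o,[.43,-.30,.30],5); go(o,[.43,-.30,.38],5)
E
```

```text
[[ 0.001 -0.948 -0.319  0.081]
 [ 1.     0.001  0.001 -0.   ]
 [-0.    -0.319  0.948 -0.123]
 [ 0.     0.     0.     1.   ]] [[311.2   0.  259.3]
 [  0.  311.2 185.2]
 [  0.    0.    1. ]]
shift [ 0.9981 -0.5652 -0.1667] turn [-0.     -0.      0.1273] dist mm 348 xyaw 20.3
shift [ 0.9981 -0.5653 -0.4333] turn [-0.     -0.      0.1273] dist mm 368 xyaw 20.3
```

Emit:
apply_moves:
  plan:
    - [[0.99, -0.52, -0.17], [0, 0, 0.127], 1]
    - [[0.99, -0.52, -0.17], [0, 0, 0.127], 1]
    - [[0.99, -0.52, -0.17], [0, 0, 0.127], 1]
    - [[0.99, -0.52, -0.17], [0, 0, 0.127], 1]
    - [[0.99, -0.52, -0.17], [0, 0, 0.127], 1]
    - [[0.99, -0.52, -0.17], [0, 0, 0.127], 1]
    - [[0.99, -0.52, -0.17], [0, 0, 0.127], 1]
    - [[0.99, -0.52, -0.17], [0, 0, 0.127], 1]
    - [[0.99, -0.52, -0.17], [0, 0, 0.127], 1]
    - [[0.99, -0.52, -0.17], [0, 0, 0.127], 1]
  force: 40

```text
clock: 2.35
ee_pos: [0.4317, -0.3142, 0.3007]
tool_rot: [0.999, 0.044, -0.0, 0.0]
force: [-0.4, 0.3, -1.1]
grip_width: 1.002
grasp_force: 0.0
```

```bash
python3 - <<'E'
from h import *
from rig import manip
o=manip.get_obs(); s=manip.snapshot('wrist'); pickle.dump((o,s),open('w1.pkl','wb'))
print(o['clock'],o['ee_pos'],o['qpos'].round(2) if hasattr(o['qpos'],'round') else o['qpos'])
im=s['pixels'][:,:,::-1].copy(); cv2.imwrite('pics/w1.png',cv2.resize(im,None,fx=1.5,fy=1.5))
go(o,[.49,.0,.30],-17.5)
E
```

```text
2.35 [ 0.43174389 -0.3142093   0.30073022] [-0.76  0.22  1.58 -0.    1.34  0.73]
shift [ 0.2848 -1.0264  0.0022] turn [1.000e-04 4.000e-04 1.876e-01] dist mm 320 xyaw 5.0
```

View pics/w1.png

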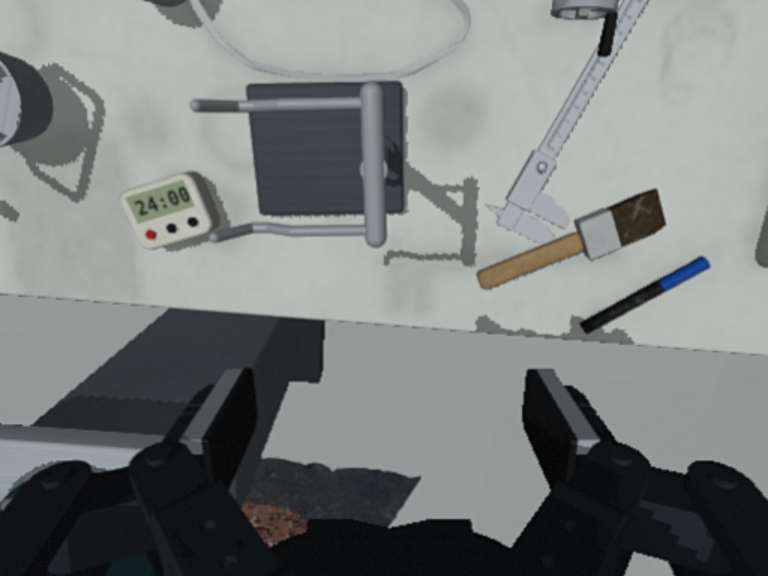

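The stand is clear: crossbar from (371,92) to (375,238), prong tips at (198,105) and (217,237), base plate below.

```bash
python3 - <<'E'
from h import *
o,s=pickle.load(open('w1.pkl','rb'))
P=lambda u,v,z:atz(s,(u/1.5,v/1.5),z,o)
r=lambda a:print(np.round(a,4))
for q in[(371,92,.177),(375,238,.177),(198,105,.188),(217,237,.188),(365,103,.167),(372,231,.167),(290,104,.167),(290,228,.167),(165,205,.025)]: r(P(*q))
a=(P(365,103,.167)+P(372,231,.167))/2
f,n=P(198,105,.188),P(217,237,.188); print('sep',np.linalg.norm(f-n))
# fit seat/yaw
def model(x): 
    c,s_=np.cos(x[2]),np.sin(x[2]); Rm=np.array([[c,-s_,0],[s_,c,0],[0,0,1]])
    L=np.array([[-.085,.032,.188],[-.085,-.032,.188],[0,.032,.177],[0,-.032,.177]])
    return L@Rm.T+[x[0],x[1],0]
obs=np.array([[198,105],[217,237],[372,99],[375,231]])/1.5
res=least_squares(lambda x:(proj(s,model(x),o)-obs).ravel(),[.488,-.3,-1.5])
print(res.x,np.degrees(res.x[2]),res.fun.round(1)); x=res.x
print('seat',x[0]-.065*np.cos(x[2]),x[1]-.065*np.sin(x[2]))
E
```

```text
[ 0.5251 -0.2972  0.177 ]
[ 0.452 -0.305  0.177]
[ 0.5115 -0.2167  0.188 ]
[ 0.448  -0.2237  0.188 ]
[ 0.5201 -0.2942  0.167 ]
[ 0.4534 -0.3029  0.167 ]
[ 0.5162 -0.2558  0.167 ]
[ 0.451  -0.2571  0.167 ]
[ 0.4275 -0.1227  0.025 ]
sep 0.06396060303460985
[ 0.48912098 -0.30308484 -1.4578691 ] -83.52974651007393 [-2.3  0.1 -1.9  0.1  1.9  1.6  2.6 -1.6]
seat 0.4817962972697684 -0.2384988598956617
```

Emit:
apply_moves:
  plan:
    - [[0.28, -0.99, 0], [0, 0, 0.188], 1]
    - [[0.28, -0.99, 0], [0, 0, 0.188], 1]
    - [[0.28, -0.99, 0], [0, 0, 0.188], 1]
    - [[0.28, -0.99, 0], [0, 0, 0.188], 1]
    - [[0.28, -0.99, 0], [0, 0, 0.188], 1]
    - [[0.28, -0.99, 0], [0, 0, 0.188], 1]
    - [[0.28, -0.99, 0], [0, 0, 0.188], 1]
    - [[0.28, -0.99, 0], [0, 0, 0.188], 1]
    - [[0.28, -0.99, 0], [0, 0, 0.188], 1]

```text
clock: 3.3
ee_pos: [0.4899, -0.0115, 0.3008]
tool_rot: [0.988, -0.153, -0.0, 0.0]
force: [-0.2, 0.6, 0.2]
grip_width: 1.001
grasp_force: 0.0
```

```bash
python3 - <<'E'
from h import *
from rig import manip
o=manip.get_obs(); s=manip.snapshot('wrist'); t=manip.snapshot('scene');pickle.dump((o,s,t),open('w2.pkl','wb'))
print(o['clock'],o['ee_pos'])
im=s['pixels'][:,:,::-1].copy(); cv2.imwrite('pics/w2.png',cv2.resize(im,None,fx=1.5,fy=1.5))
for q in('round_catch_grip','flat_catch_grip','gate_grip','pail_bar'):print(q,[(d['centre'],d['conf']) for d in manip.look_for(s,q)[:2]])
E
```

```text
3.3 [ 0.48988468 -0.01150799  0.30080796]
round_catch_grip [([245.5, 99.2], 0.59)]
flat_catch_grip [([160.1, 83.0], 0.76)]
gate_grip [([179.9, 138.1], 0.83)]
pail_bar [([150.3, 232.9], 0.82)]
```

View pics/w2.png

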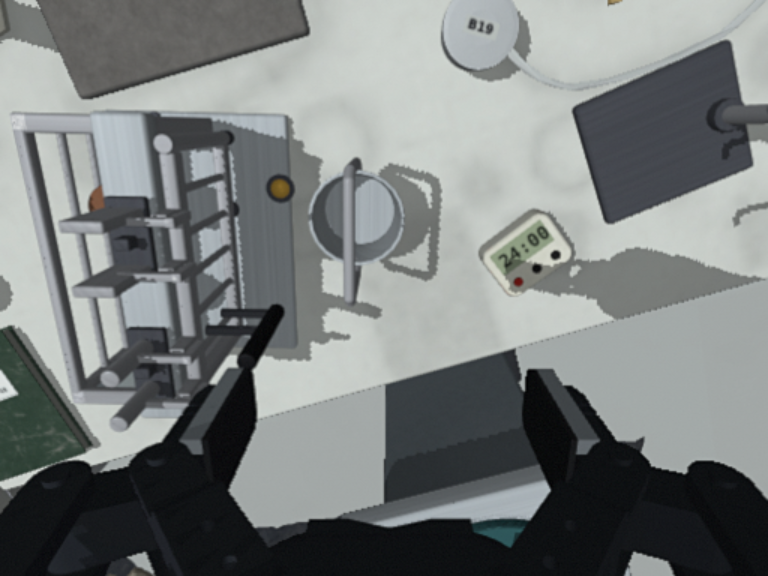

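The wrist view shows the pail bar vertical at u≈350 between v=166 and v=300. Round post tops are at (108,378) and (118,420), the handle top is at (248,360), and the sill corners are at (288,115) and (297,347). The flat plates are at (75-150, 200-290).

```bash
python3 - <<'E'
from h import *
o,s,t=pickle.load(open('w2.pkl','rb'))
P=lambda u,v,z:atz(s,(u/1.5,v/1.5),z,o)
a,b=P(351,166,.12),P(350,300,.12);m=(a+b)/2
print('bar',a.round(4),b.round(4),m.round(4),np.linalg.norm(a-b),np.degrees(np.arctan2(a[1]-b[1],a[0]-b[0])))
S0=pickle.load(open('s0.pkl','rb'))
L=np.array([[.017,.044,.179],[.017,.076,.179],[-.06,-.1,.003],[-.06,.1,.003]])
obs=np.array([[118,420],[108,378],[288,115],[297,347]])/1.5; obs=obs[[1,0,2,3]]
def W(x,L):
    c,q=np.cos(x[2]),np.sin(x[2]);Rm=np.array([[c,-q,0],[q,c,0],[0,0,1]]);return np.asarray(L)@Rm.T+[x[0],x[1],0]
f=lambda x:(proj(s,W(x,L),o)-obs).ravel()
r=least_squares(f,[.513,.137,1.25],loss='soft_l1');x=r.x;print(x,np.degrees(x[2]),f(x).round(1))
print('round',W(x,[.017,.06,.168]),'flat',W(x,[.017,-.03,.168]))
print('flat plate tops predicted in pic',proj(s,W(x,[[.017,-.046+.0025,.179],[.017,-.014-.0025,.179],[-.045,.05,.145],[0,-.0885,.146]]),o)*1.5)
h=P(248,360,.145);c,q=np.cos(x[2]),np.sin(x[2]);d=h-[x[0],x[1],0]
print('handle',h,'cage',d[0]*c+d[1]*q,-d[0]*q+d[1]*c)
np.save('cage.npy',x)
from rig import manip
o=manip.get_obs();go(o,[m[0],m[1],.16],-17.3)
E
```

```text
bar [ 0.5485 -0.0054  0.12  ] [0.4624 0.025  0.12  ] [0.5054 0.0098 0.12  ] 0.09125168557330059 -19.419770669330266
[0.51667898 0.13499206 1.24404527] 71.2785434006936 [ 0.4 -1.6 -0.4  1.  -0.2  4.7  0.2 -8.1]
round [0.46531002 0.17035065 0.168     ] flat [0.55054813 0.14146356 0.168     ]
flat plate tops predicted in pic [[ 80.72360771 231.056441  ]
 [ 89.9925184  278.98895825]
 [232.53840766 358.75590135]
 [131.97118368 141.39077943]]
handle [0.45090628 0.0989551  0.145     ] cage -0.05524115913249922 0.05072597965433508
shift [ 0.0277 -0.0832  0.4699] turn [ 0.      0.0001 -0.0028] dist mm 143 xyaw -17.6
```

```bash
python3 - <<'E'
from h import *
from rig import manip
o=manip.get_obs();go(o,[.5035,.0105,.122],-18.7)
E
```

```text
shift [ 0.0208 -0.0835  0.5966] turn [0.     0.0001 0.0089] dist mm 181 xyaw -17.6
```

Emit:
apply_moves:
  plan:
    - [[0.02, -0.083, 0.2], [0, 0, 0.009], 0.7]
    - [[0.02, -0.083, 0.3], [0, 0, 0.009], 0.7]
    - [[0.02, -0.083, 0.4], [0, 0, 0.009], 0.7]
    - [[0.02, -0.083, 0.5], [0, 0, 0.009], 0.7]
    - [[0.02, -0.083, 0.596], [0, 0, 0.009], 0.7]
    - [[0.02, -0.083, 0.596], [0, 0, 0.009], 0.7]
    - [[0.02, -0.083, 0.596], [0, 0, 0.009], 0.4]
    - [[0.02, -0.083, 0.596], [0, 0, 0.009], 0.2]
    - [[0.02, -0.083, 0.596], [0, 0, 0.009], 0]
    - [[0.02, -0.083, 0.596], [0, 0, 0.009], 0]
    - [[0.02, -0.083, 0.596], [0, 0, 0.009], 0]
    - [[0.02, -0.083, 0.596], [0, 0, 0.009], 0]
  force: 60

```text
clock: 4.8
ee_pos: [0.5046, 0.0117, 0.1237]
tool_rot: [0.987, -0.162, 0.002, -0.0]
force: [-0.2, 2.2, 6.3]
grip_width: 0.064
grasp_force: 58.7
```

Emit:
apply_moves:
  plan:
    - [[0, 0, -0.06], [0, 0, 0], 0]
    - [[0, 0, -0.16], [0, 0, 0], 0]
    - [[0, 0, -0.26], [0, 0, 0], 0]
    - [[0, 0, -0.32], [0, 0, 0], 0]
    - [[0, 0, -0.32], [0, 0, 0], 0]
    - [[0, 0, -0.32], [0, 0, 0], 0]

```text
clock: 5.4
ee_pos: [0.503, 0.0116, 0.2181]
tool_rot: [0.987, -0.162, 0.0, -0.0]
force: [-0.1, 0.4, -1.8]
grip_width: 0.061
grasp_force: 58.8
```

```bash
python3 - <<'E'
from h import *
from rig import manip
o=manip.get_obs(); s=manip.snapshot('wrist');pickle.dump((o,s),open('w3.pkl','wb'))
print(o['clock'],o['ee_pos'],o['force'],o['grip_width'],o['grasp_force'])
im=s['pixels'][:,:,::-1].copy(); cv2.imwrite('pics/w3.png',cv2.resize(im,None,fx=1.5,fy=1.5))
go(o,[.485,-.105,.217],5.5)
E
```

```text
5.4 [0.5030194  0.01161378 0.2180904 ] [-0.08522932  0.41147636 -1.78326422] 0.06145474575523675 58.814114928245544
shift [0.0671 0.3876 0.0036] turn [-0.000e+00 -2.000e-04 -2.009e-01] dist mm 118 xyaw -18.6
```

View pics/w3.png

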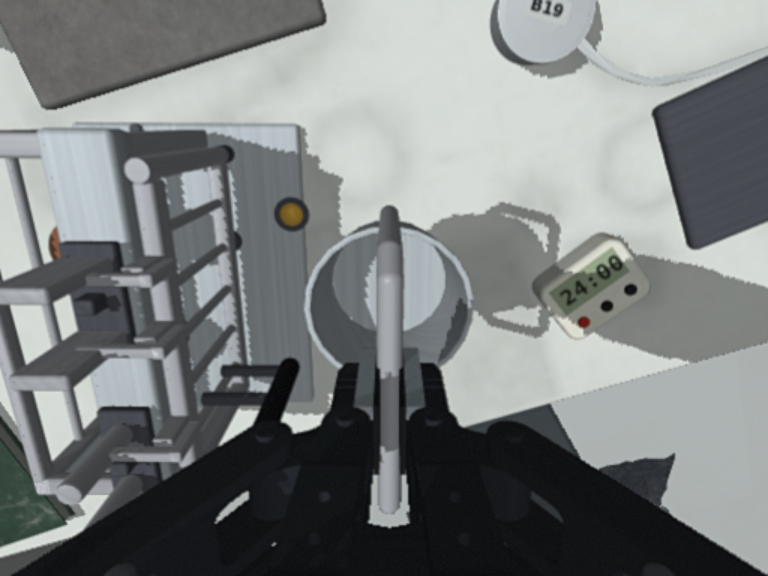

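The pail is held upright by its bar. The bar runs from about (389,270) to (389,510), with the far leg running on to (389,210).

```bash
python3 - <<'E'
from h import *
o,s=pickle.load(open('w3.pkl','rb'))
m=R.from_quat(o['tool_rot']).as_matrix()
for v in(262,275,505,513):print(v,(m.T@(atz(s,(389/1.5,v/1.5),.222,o)-o['ee_pos'])).round(4))
E
```

```text
262 [ 0.0457  0.0003 -0.0039]
275 [ 0.042   0.0003 -0.0039]
505 [-0.0356  0.0004 -0.0039]
513 [-0.0389  0.0004 -0.0039]
```

Emit:
apply_moves:
  plan:
    - [[0.067, 0.38, 0], [0, 0, -0.201], 0]
    - [[0.067, 0.38, 0], [0, 0, -0.201], 0]
    - [[0.067, 0.38, 0], [0, 0, -0.201], 0]
    - [[0.067, 0.38, 0], [0, 0, -0.201], 0]
    - [[0.067, 0.38, 0], [0, 0, -0.201], 0]
    - [[0.067, 0.38, 0], [0, 0, -0.201], 0]

```text
clock: 6.05
ee_pos: [0.4853, -0.102, 0.2172]
tool_rot: [0.999, 0.047, -0.001, -0.001]
force: [0.9, -0.1, -1.3]
grip_width: 0.065
grasp_force: 58.9
```

```bash
python3 - <<'E'
from h import *
from rig import manip
o=manip.get_obs(); s=manip.snapshot('scene');w=manip.snapshot('wrist');pickle.dump((o,s,w),open('w4.pkl','wb'))
print(o['clock'],o['ee_pos'],o['force'])
im=s['pixels'][120:270,220:400,::-1].copy(); a=cv2.resize(im,(780,650))[:580]
cv2.imwrite('pics/w4.png',cv2.resize(w['pixels'][:,:,::-1],None,fx=1.5,fy=1.5))
go(o,[.482,-.2385,.217],5.5)
E
```

```text
6.05 [ 0.48530254 -0.10198831  0.2172461 ] [ 0.92456481 -0.10108948 -1.26376435]
shift [-5.39e-02  4.52e-01  3.00e-04] turn [-0.0007  0.0009 -0.0007] dist mm 137 xyaw 5.4
```

View pics/w4.png

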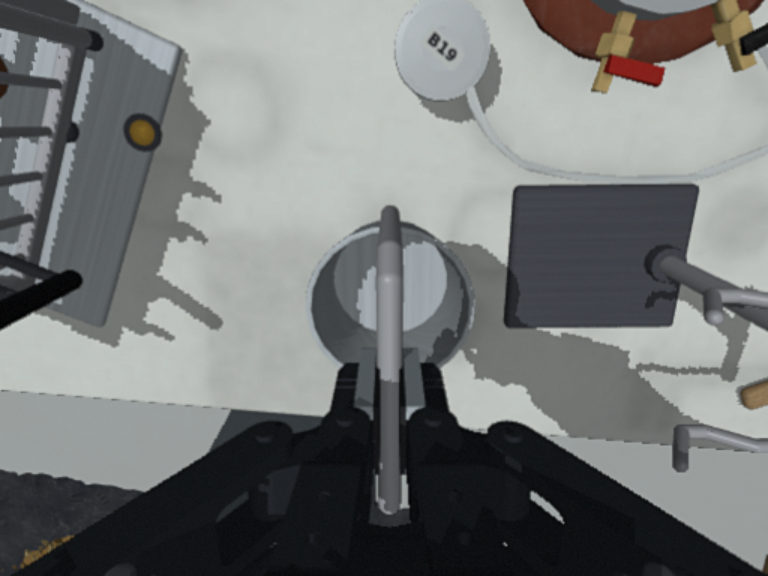

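Both prong tips show ahead of the pail, the far one at about (712,318) and the near one at about (681,465), with the pail between them.

```bash
python3 - <<'E'
from h import *
o,s,w=pickle.load(open('w4.pkl','rb'))
for q in[(712,316,.189),(681,463,.189)]:print(atz(w,(q[0]/1.5,q[1]/1.5),q[2],o).round(4))
E
```

```text
[ 0.5123 -0.213   0.189 ]
[ 0.4501 -0.2207  0.189 ]
```

Emit:
apply_moves:
  plan:
    - [[-0.015, 0.09, 0], [0, 0, -0.005], 0]
    - [[-0.03, 0.19, 0], [0, 0, -0.005], 0]
    - [[-0.04, 0.28, 0], [0, 0, -0.005], 0]
    - [[-0.05, 0.37, 0], [0, 0, -0.005], 0]
    - [[-0.06, 0.43, 0], [0, 0, -0.005], 0]
    - [[-0.06, 0.452, 0], [0, 0, -0.005], 0]
    - [[-0.06, 0.452, 0.02], [0, 0, -0.005], 0]
    - [[-0.06, 0.452, 0.06], [0, 0, -0.005], 0]
    - [[-0.06, 0.452, 0.1], [0, 0, -0.005], 0]
    - [[-0.06, 0.452, 0.125], [0, 0, -0.005], 0]
    - [[-0.06, 0.452, 0.132], [0, 0, -0.005], 0]
    - [[-0.06, 0.452, 0.132], [0, 0, -0.005], 0]

```text
clock: 7.35
ee_pos: [0.4808, -0.2389, 0.178]
tool_rot: [0.999, 0.054, -0.001, -0.0]
force: [0.3, -0.8, -2.0]
grip_width: 0.064
grasp_force: 59.0
```

```bash
python3 - <<'E'
from h import *
from rig import manip
o=manip.get_obs(); s=manip.snapshot('scene')
print(o['clock'],o['ee_pos'],o['force'],o['moment'],o['grip_width'])
cv2.imwrite('pics/w5.png',cv2.resize(s['pixels'][90:250,290:460,::-1],None,fx=3.5,fy=3.5,interpolation=2))
E
```

```text
7.35 [ 0.48075747 -0.23893037  0.17803703] [ 0.32990929 -0.81031652 -1.97500443] [-0.00567751 -0.02665047 -0.01828439] 0.06354322888404237
```

View pics/w5.png

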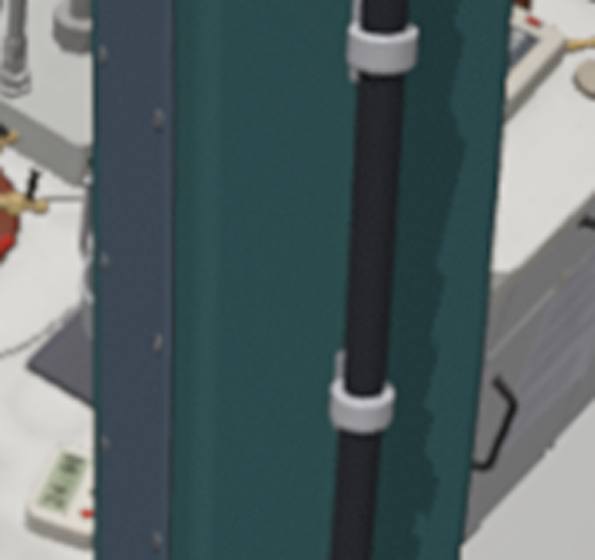

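The arm hides the stand in this view, so I'll lower by feel.

Emit:
apply_moves:
  plan:
    - [[0, 0, 0.01], [0, 0, 0], 0]
    - [[0, 0, 0.017], [0, 0, 0], 0]
    - [[0, 0, 0.017], [0, 0, 0], 0]

```text
clock: 7.7
ee_pos: [0.4817, -0.24, 0.177]
tool_rot: [0.999, 0.053, 0.001, 0.001]
force: [-7.9, 5.7, 25.9]
grip_width: 0.068
grasp_force: 62.0
```

Emit:
apply_moves:
  plan:
    - [[0, 0, -0.012], [0, 0, 0], 0]
    - [[0, 0, -0.012], [0, 0, 0], 0.1]
    - [[0, 0, -0.012], [0, 0, 0], 0.2]
    - [[0, 0, -0.012], [0, 0, 0], 0.35]
    - [[0, 0, -0.012], [0, 0, 0], 0.5]
    - [[0, 0, -0.012], [0, 0, 0], 0.5]

```text
clock: 8.3
ee_pos: [0.481, -0.2395, 0.1768]
tool_rot: [0.999, 0.053, -0.0, -0.0]
force: [-0.2, 0.2, -0.1]
grip_width: 0.498
grasp_force: 0.0
```

```bash
python3 - <<'E'
from h import *
from rig import manip
o=manip.get_obs(); s=manip.snapshot('wrist')
print(o['clock'],o['ee_pos'],o['force'],o['moment'],o['grip_width'])
cv2.imwrite('pics/w6.png',cv2.resize(s['pixels'][:,:,::-1],None,fx=1.5,fy=1.5))
E
```

```text
8.3 [ 0.48096692 -0.23954909  0.17677297] [-0.22669656  0.18908554 -0.10262991] [-0.00705928  0.00339223  0.04420017] 0.4976371573471927
```

View pics/w6.png

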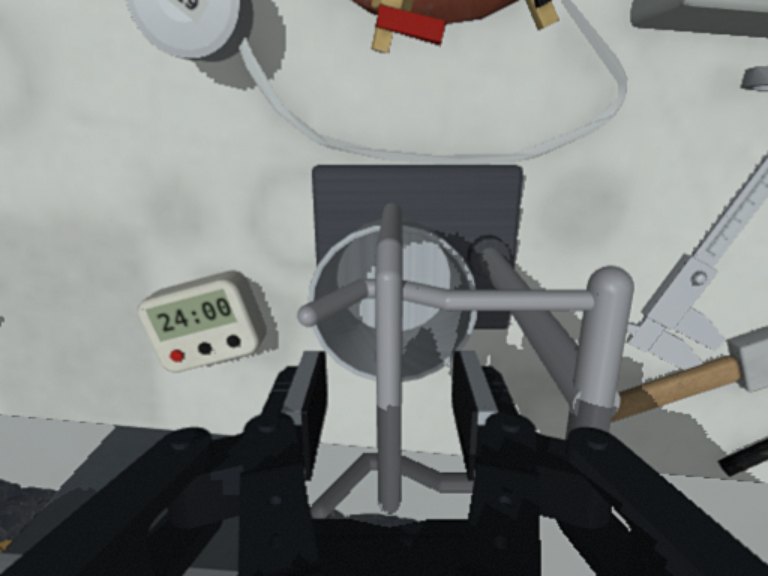

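The bar sits in the notches of both prongs, released and seated. Next I'll lift clear and go over the round catch.

Emit:
apply_moves:
  plan:
    - [[0, 0, -0.1], [0, 0, 0], 0.5]
    - [[0, 0, -0.25], [0, 0, 0], 0.5]
    - [[0, 0, -0.38], [0, 0, 0], 0.6]
    - [[0, -0.15, -0.4], [0, 0, -0.07], 0.7]
    - [[0, -0.3, -0.4], [0, 0, -0.14], 0.7]
    - [[0, -0.45, -0.4], [0, 0, -0.21], 0.7]
    - [[0, -0.6, -0.4], [0, 0, -0.28], 0.7]
    - [[0, -0.75, -0.4], [0, 0, -0.35], 0.7]
    - [[0, -0.9, -0.4], [0, 0, -0.42], 0.7]
    - [[0, -0.98, -0.4], [0, 0, -0.49], 0.7]
    - [[0, -0.98, -0.4], [0, 0, -0.543], 0.7]
    - [[0, -0.98, -0.4], [0, 0, -0.543], 0.7]

```text
clock: 9.55
ee_pos: [0.4495, 0.0536, 0.2971]
tool_rot: [0.812, 0.584, -0.0, -0.0]
force: [0.0, 0.6, -0.3]
grip_width: 0.695
grasp_force: 0.0
```

```bash
python3 - <<'E'
from h import *
from rig import manip
o=manip.get_obs();print(o['clock'],o['ee_pos'],o['qpos'])
s=manip.snapshot('wrist');pickle.dump((o,s),open('w7.pkl','wb'))
go(o,[.4653,.1704,.24],71.3)
E
```

```text
9.55 [0.44952655 0.05358781 0.29709521] [-3.41386717e-02  9.73162403e-02  1.74302528e+00 -4.41784473e-07
  1.30126838e+00  2.89821568e-01]
shift [ 0.3859 -0.0741  0.1903] turn [-0.      0.      0.0012] dist mm 131 xyaw 71.4
```

```bash
python3 - <<'E'
from h import *
o,s=pickle.load(open('w7.pkl','rb'))
cv2.imwrite('pics/w7.png',cv2.resize(s['pixels'][:,:,::-1],None,fx=1.5,fy=1.5))
E
```

```text
(no output)
```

View pics/w7.png

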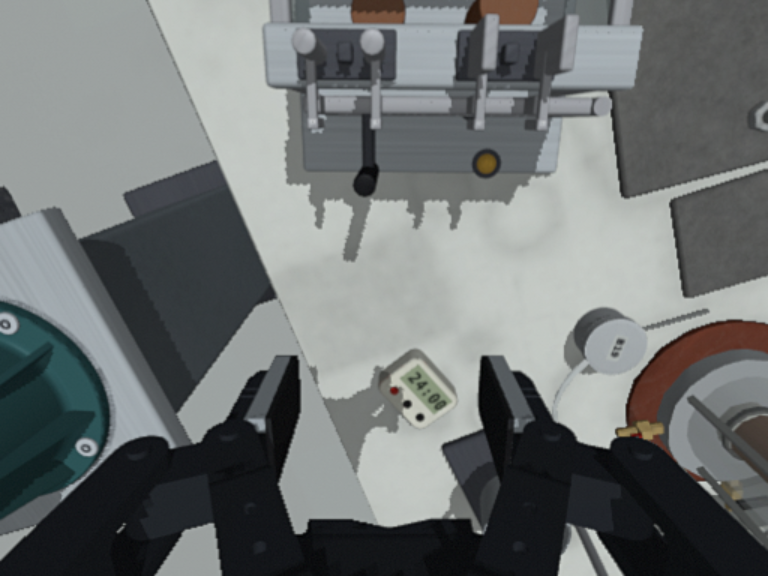

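Overhead view: round post tops at (304,41) and (372,42), flat plate tops at about (490,28) and (569,28), handle top at about (363,187), hinge post at about (602,105).

```bash
python3 - <<'E'
from h import *
o,s=pickle.load(open('w7.pkl','rb'))
P=lambda u,v,z:atz(s,(u/1.5,v/1.5),z,o)
a,b=P(304,41,.179),P(372,42,.179);c,d=P(490,28,.179),P(569,28,.179);h=P(363,187,.145);g=P(602,105,.146)
n=np.linalg.norm
print('round',(a+b)/2,n(a-b),'flat',(c+d)/2,n(c-d),'sep',n((a+b)/2-(c+d)/2),'handle',h,'hinge',g,n(g-h))
for p,q in((a,b),(c,d),((a+b)/2,(c+d)/2)): print(np.degrees(np.arctan2(*(p-q)[[1,0]]))-90)
m=(a+b)/2; go(o,[m[0],m[1],.24],71.3); go(o,[m[0],m[1],.168],71.3)
E
```

```text
round [0.46349674 0.1717666  0.179     ] 0.031596443495914464 flat [0.5491315  0.14897811 0.179     ] 0.03637745296357836 sep 0.0886150575511344 handle [0.44892535 0.10128677 0.145     ] hinge [0.58853869 0.10173017 0.146     ] 0.13961761760932692
70.76155134466072
71.43015442851538
75.09822473657786
shift [ 0.3883 -0.0812  0.1903] turn [-0.      0.      0.0012] dist mm 132 xyaw 71.4
shift [ 0.3883 -0.0812  0.4303] turn [-0.      0.      0.0012] dist mm 176 xyaw 71.4
```

Emit:
apply_moves:
  plan:
    - [[0.15, -0.03, 0.1], [0, 0, 0], 0.7]
    - [[0.3, -0.06, 0.19], [0, 0, 0], 0.7]
    - [[0.388, -0.081, 0.2], [0, 0, 0], 0.7]
    - [[0.388, -0.081, 0.2], [0, 0, 0], 0.7]
    - [[0.388, -0.081, 0.27], [0, 0, 0], 0.7]
    - [[0.388, -0.081, 0.34], [0, 0, 0], 0.7]
    - [[0.388, -0.081, 0.4], [0, 0, 0], 0.7]
    - [[0.388, -0.081, 0.427], [0, 0, 0], 0.7]
    - [[0.388, -0.081, 0.427], [0, 0, 0], 0.7]
    - [[0.388, -0.081, 0.427], [0, 0, 0], 0.6]
  force: 30

```text
clock: 10.6
ee_pos: [0.4648, 0.1703, 0.1697]
tool_rot: [0.813, 0.582, 0.0, 0.0]
force: [0.5, 0.5, -0.0]
grip_width: 0.599
grasp_force: 0.0
```

Emit:
apply_moves:
  plan:
    - [[0, 0, 0], [0, 0, 0], 0.5]
    - [[0, 0, 0], [0, 0, 0], 0.4]
    - [[0, 0, 0], [0, 0, 0], 0.3]
    - [[0, 0, 0], [0, 0, 0], 0.2]
    - [[0, 0, 0], [0, 0, 0], 0.2]
    - [[0, 0, 0], [0, 0, 0], 0.2]
    - [[0, 0, 0], [0, 0, 0], 0.2]

```text
clock: 11.3
ee_pos: [0.4632, 0.1711, 0.1701]
tool_rot: [0.813, 0.583, -0.0, -0.001]
force: [-5.3, 1.6, 8.9]
grip_width: 0.296
grasp_force: 29.1
```

Emit:
apply_moves:
  plan:
    - [[0, 0, 0], [0, 0, 0], 0.2]
    - [[0, 0, 0], [0, 0, 0], 0.5]
    - [[0, 0, 0], [0, 0, 0], 0.65]
    - [[0, 0, 0], [0, 0, 0], 0.7]
    - [[0, 0, -0.12], [0, 0, 0], 0.7]
    - [[0, 0, -0.22], [0, 0, 0], 0.7]
    - [[0, 0.15, -0.22], [0, 0, 0], 0.7]
    - [[0, 0.294, -0.22], [0, 0, 0], 0.7]
    - [[0, 0.294, -0.22], [0, 0, 0], 0.7]
    - [[0, 0.294, -0.12], [0, 0, 0], 0.7]
    - [[0, 0.294, -0.03], [0, 0, 0], 0.7]
    - [[0, 0.294, 0], [0, 0, 0], 0.7]

```text
clock: 12.5
ee_pos: [0.5455, 0.1422, 0.1664]
tool_rot: [0.813, 0.583, -0.002, -0.001]
force: [-0.3, -0.9, -0.3]
grip_width: 0.699
grasp_force: 0.0
```

Emit:
apply_moves:
  plan:
    - [[0, 0, 0], [0, 0, 0], 0.65]
    - [[0, 0, 0], [0, 0, 0], 0.5]
    - [[0, 0, 0], [0, 0, 0], 0.4]
    - [[0, 0, 0], [0, 0, 0], 0.3]
    - [[0, 0, 0], [0, 0, 0], 0.2]
    - [[0, 0, 0], [0, 0, 0], 0.2]
    - [[0, 0, 0], [0, 0, 0], 0.2]
    - [[0, 0, 0], [0, 0, 0], 0.2]

```text
clock: 13.3
ee_pos: [0.5485, 0.1427, 0.171]
tool_rot: [0.813, 0.583, 0.001, 0.001]
force: [-2.7, 0.2, 8.5]
grip_width: 0.306
grasp_force: 30.0
```

```bash
python3 - <<'E'
from h import *
from rig import manip
o=manip.get_obs();go(o,[.449,.1013,.131],71.3)
E
```

```text
shift [-0.2373 -0.27    0.1324] turn [ 0.0011 -0.0006 -0.0002] dist mm 115 xyaw 71.3
```

Emit:
apply_moves:
  plan:
    - [[0, 0, 0], [0, 0, 0], 0.5]
    - [[0, 0, 0], [0, 0, 0], 0.65]
    - [[0, 0, 0], [0, 0, 0], 0.7]
    - [[0, 0, -0.12], [0, 0, 0], 0.7]
    - [[0, 0, -0.24], [0, 0, 0], 0.7]
    - [[-0.1, -0.11, -0.24], [0, 0, 0], 0.6]
    - [[-0.2, -0.22, -0.24], [0, 0, 0], 0.6]
    - [[-0.237, -0.268, -0.24], [0, 0, 0], 0.6]
    - [[-0.237, -0.268, -0.12], [0, 0, 0], 0.6]
    - [[-0.237, -0.268, 0], [0, 0, 0], 0.6]
    - [[-0.237, -0.268, 0.08], [0, 0, 0], 0.6]
    - [[-0.237, -0.268, 0.13], [0, 0, 0], 0.6]

```text
clock: 14.5
ee_pos: [0.4475, 0.1008, 0.1283]
tool_rot: [0.813, 0.583, -0.001, -0.001]
force: [-0.2, -0.2, 0.8]
grip_width: 0.605
grasp_force: 0.0
```

Emit:
apply_moves:
  plan:
    - [[0, 0, 0], [0, 0, 0], 0.5]
    - [[0, 0, 0], [0, 0, 0], 0.3]
    - [[0, 0, 0], [0, 0, 0], 0.1]
    - [[0, 0, 0], [0, 0, 0], 0]
    - [[0, 0, 0], [0, 0, 0], 0]
    - [[0, 0, 0], [0, 0, 0], 0]
    - [[0, 0, 0], [0, 0, 0], 0]
  force: 60

```text
clock: 15.2
ee_pos: [0.4496, 0.101, 0.1311]
tool_rot: [0.813, 0.583, 0.001, 0.001]
force: [-1.0, -1.1, 7.5]
grip_width: 0.147
grasp_force: 58.6
```

```bash
python3 - <<'E'
from h import *
from rig import manip
o=manip.get_obs();print(o['clock'],o['qpos'])
a=np.radians(71.3);X=np.array([np.cos(a),np.sin(a)]);Y=np.array([-X[1],X[0]])
h=o['ee_pos'][:2];c=h+.045*X-.14*Y;print('hinge',c)
m=R.from_quat(o['tool_rot']).as_matrix()
for t in np.r_[np.arange(7,91,7),86]:
    t=np.radians(t);q=R.from_rotvec([0,0,t]).as_matrix()[:2,:2]
    d=np.r_[c+q@(h-c)-h,0];print(round(np.degrees(t)),np.round((m.T@d)/.3,3),'turn z',round(-np.degrees(t)/120,3))
E
```

```text
15.2 [7.09174611e-02 3.17839549e-01 1.94059135e+00 1.26958006e-04
 8.80783982e-01 3.97672005e-01]
hinge [0.59667638 0.09878786]
7 [-0.056  0.022 -0.   ] turn z -0.058
14 [-0.108  0.05  -0.   ] turn z -0.117
21 [-0.157  0.085  0.   ] turn z -0.175
28 [-0.201  0.125  0.   ] turn z -0.233
35 [-0.24   0.171  0.   ] turn z -0.292
42 [-0.274  0.22   0.   ] turn z -0.35
49 [-0.3    0.274  0.   ] turn z -0.408
56 [-0.321  0.33   0.   ] turn z -0.467
63 [-0.334  0.389  0.   ] turn z -0.525
70 [-0.34   0.448  0.001] turn z -0.583
77 [-0.338  0.508  0.001] turn z -0.642
84 [-0.33   0.567  0.001] turn z -0.7
86 [-0.326  0.584  0.001] turn z -0.717
```

Emit:
apply_moves:
  plan:
    - [[-0.028, 0.01, 0], [0, 0, -0.029], 0]
    - [[-0.056, 0.022, 0], [0, 0, -0.058], 0]
    - [[-0.083, 0.035, 0], [0, 0, -0.088], 0]
    - [[-0.108, 0.05, 0], [0, 0, -0.117], 0]
    - [[-0.133, 0.067, 0], [0, 0, -0.146], 0]
    - [[-0.157, 0.085, 0], [0, 0, -0.175], 0]
    - [[-0.157, 0.085, 0], [0, 0, -0.175], 0]

```text
clock: 15.9
ee_pos: [0.4592, 0.0475, 0.1311]
tool_rot: [0.693, 0.721, 0.001, 0.001]
force: [0.1, 1.3, 6.2]
grip_width: 0.149
grasp_force: 59.0
```

```bash
python3 - <<'E'
from h import *
from rig import manip
o=manip.get_obs();print(o['clock'],o['ee_pos'],o['force'],o['grip_width'])
c=np.array([.5967,.0988]);h0=np.array([.4496,.101]);h=o['ee_pos'][:2];print(np.linalg.norm(h-c))
f=lambda v:np.degrees(np.arctan2(v[1],v[0]))%360
t0=f(h-c)-f(h0-c);print('gate',t0)
m=R.from_quat(o['tool_rot']).as_matrix();c3=c
for t in (28,35,42,49,56,63,70,77,84,87):
    a=np.radians(t+f(h0-c));d=np.r_[c+.147*np.array([np.cos(a),np.sin(a)])-h,0]
    print(t,np.round((m.T@d)/.3,3),'turn',round(-(t-21)/120,3))
E
```

```text
15.9 [0.45917575 0.04746081 0.13106965] [0.14301522 1.28610939 6.15205871] 0.14917873192135067
0.1467945261906714
gate 21.32795162177939
28 [-0.053  0.02   0.   ] turn -0.058
35 [-0.106  0.049  0.   ] turn -0.117
42 [-0.155  0.083  0.   ] turn -0.175
49 [-0.199  0.123  0.   ] turn -0.233
56 [-0.238  0.169  0.001] turn -0.292
63 [-0.271  0.219  0.001] turn -0.35
70 [-0.298  0.272  0.001] turn -0.408
77 [-0.318  0.328  0.001] turn -0.467
84 [-0.331  0.387  0.001] turn -0.525
87 [-0.335  0.412  0.001] turn -0.55
```

Emit:
apply_moves:
  plan:
    - [[-0.027, 0.009, 0], [0, 0, -0.029], 0]
    - [[-0.08, 0.034, 0], [0, 0, -0.088], 0]
    - [[-0.13, 0.066, 0], [0, 0, -0.146], 0]
    - [[-0.177, 0.103, 0], [0, 0, -0.204], 0]
    - [[-0.218, 0.146, 0], [0, 0, -0.263], 0]
    - [[-0.255, 0.194, 0], [0, 0, -0.321], 0]
    - [[-0.285, 0.245, 0], [0, 0, -0.379], 0]
    - [[-0.308, 0.3, 0], [0, 0, -0.438], 0]
    - [[-0.325, 0.357, 0], [0, 0, -0.496], 0]
    - [[-0.335, 0.412, 0], [0, 0, -0.55], 0]
    - [[-0.337, 0.433, 0], [0, 0, -0.571], 0]
    - [[-0.337, 0.433, 0], [0, 0, -0.571], 0]

```text
clock: 17.1
ee_pos: [0.5932, -0.0478, 0.1311]
tool_rot: [0.166, 0.986, 0.0, 0.001]
force: [-1.3, -0.3, 7.6]
grip_width: 0.138
grasp_force: 59.4
```

Emit:
apply_moves:
  plan:
    - [[0, 0, 0], [0, 0, 0], 0]
    - [[0, 0, 0], [0, 0, 0], 0]
    - [[0, 0, 0], [0, 0, 0], 0]
    - [[0, 0, 0], [0, 0, 0], 0]

```text
clock: 17.5
ee_pos: [0.5922, -0.0477, 0.1311]
tool_rot: [0.167, 0.986, 0.0, 0.001]
force: [-0.2, 0.4, 4.8]
grip_width: 0.14
grasp_force: 59.2
```

```bash
python3 - <<'E'
from h import *
from rig import manip
o=manip.get_obs();print(o['clock'],o['ee_pos'],o['force'],o['grip_width'],o['grasp_force'],np.abs(o['qvel']).max())
c=np.array([.5967,.0988]);h0=np.array([.4496,.101]);h=o['ee_pos'][:2]
f=lambda v:np.degrees(np.arctan2(v[1],v[0]))%360
print(np.linalg.norm(h-c),'gate rad',np.radians(f(h-c)-f(h0-c)))
s=manip.snapshot('scene');t=manip.snapshot('top')
a=s['pixels'][120:330,120:420,::-1];b=t['pixels'][110:280,130:370,::-1]
a=cv2.resize(a,(400,280));b=cv2.resize(b,(395,280));cv2.imwrite('pics/end.png',cv2.resize(np.hstack([a,b]),(795,280)))
E
```

```text
17.5 [ 0.59215469 -0.04774027  0.13112886] [-0.2350835   0.41729314  4.77641502] 0.13969837404283808 59.16374444961548 0.0022606279378700918
0.14661074785347422 gate rad 1.5547434664075972
```

View pics/end.png

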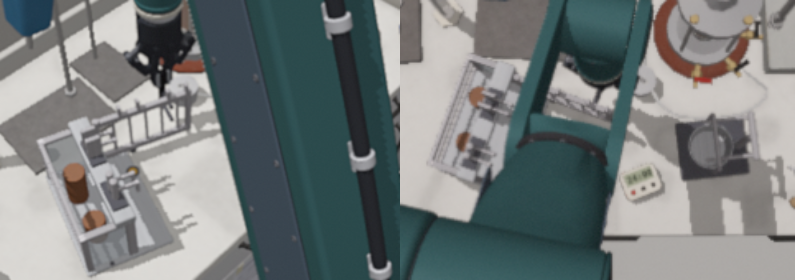

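The gate is wide open in the grip at about 1.55 rad, the pail hangs on the stand, and the tin, timer and specimens are where they were.

```bash
python3 -c "
from rig import manip
print(manip.job_done())"
```

```text
the job is handed in; nothing more can be done
None
```

The job is handed in, with no verdict returned: the pail hangs on both prongs, the round then the flat catch were squeezed shut by gripper width, and the gate was held still in the grip at about 1.55 rad at 17.5 s.

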